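Ring for the technician and hold a glaze test tile up to the camera

TASK

Call the technician over to the camera by pressing the desk bell's plunger right down to its stop and letting it come up again. Then pick the round-topped glaze test tile off the kiln shelf and hold it up for the photograph: upright, its glazed front (the side with the foot) squarely facing the lens, the middle of the tile's face in line with the middle of the lens and 20 cm in front of it. Finish while still gripping it steadily there in the air; do not touch the camera or its tripod, and leave the other test tiles standing where they are.

Things in the scene. Friction and masses are not known exactly. Their poses are not given: they have to be found in the camera images.
- bell_plunger (a joint): plunger of the chromed desk bell (fixed to the bench; base 86 mm across, dome 76 across, dome nut 51 above the bench): how far it is pressed straight down, 0 = up, 0.006 m = at its stop; the spring resists with 1.6 N at first and 4 N at the stop and lifts it again when let go
- plunger_top (a point): centre of the top of the bell's plunger button, a round steel head 15 mm across, 65 mm above the bench when up; it travels 6 mm down; it goes down and up with the plunger
- round_tile: round-topped L-shaped test tile, buff clay, 110-180 g: wall 8 mm thick, 70 wide, 106 tall with half-round top; at its bottom a foot 8 mm thick, as wide, reaching 30 mm forward of the wall. Largest, only round top. Lower front white-glazed with 3 low ribs. Origin: centre of the 38 x 70 mm underside; +x out of the front (foot's side), y along the width, z up; wall from x = -19 to -11 mm
- tile_face (a point): middle of the round-topped tile's face: on the front of the wall (x = -9.5 mm, on the ribs), mid-width, 50 mm above the underside; axes as the tile's (x out of the front)
- tile_top (a point): highest point of the round-topped tile, mid-thickness of the wall, mid-width, 106 mm above its underside
- lens (a point): centre of the front glass of the camera's lens (barrel 60 mm across); x points straight out along the line of sight (level), z up; 67 mm ahead of the tripod's upright axis and 178 to 228 mm above the bench, as the centre column is set
- camera: black camera, body 122 mm wide, 36 mm deep, its top 100 mm above its origin; origin at the underside of its mounting plate on the column's axis; +x is where the lens looks, z up; fixed, not to be touched
- tripod: tabletop tripod under the camera: three legs reaching 125 mm out from the upright axis at the bench, hub top 133 mm above it; origin on that axis at the bench; fixed, not to be touched
- kiln_shelf: flat grey kiln shelf 280 x 260 x 15 mm lying on the bench with the four test tiles on it and a small round kiln post (28 mm across, 50 mm tall) near its middle; origin at the centre of its underside, its top 15 mm higher
- tile_b: another L-shaped test tile, square-topped, 45 mm wide, 95 mm tall, otherwise built like the round-topped one; same axes; leave it standing
- tile_c: another L-shaped test tile, square-topped, 45 mm wide, 80 mm tall; same axes; leave it standing
- tile_d: another L-shaped test tile, square-topped, 55 mm wide, 95 mm tall; same axes; leave it standing
Mind the look-alikes: they are no part of the job. What is shaped like the round_tile but orange is not meant.

How it is judged:
By the outcome, as a careful person would: the job done as asked, in the order asked, and still so for the second after the job is handed in, while the arm keeps its last pose, push and grip.
It also fails if it takes over 38 s, if anything falls off the work surface, if the arm or the gripper's body presses on something with over 40 N, if the wrist force passes 120 N, or if a joint passes its speed limit or range.

ROBOT

A 6-joint arm with a two-finger parallel gripper is mounted at the origin on the work surface. World frame = base frame: x ahead of the robot, y to its left, z up, the work surface at z = 0. Lengths are in mm, angles in rad, forces in N, time in s.
With the tool pointing down it reaches from about 300 to 775 mm from the base axis. Payload 14.6 kg.
Tool frame: the origin (TCP) lies between the finger pads; the fingertips stand manip.tip_reach ahead of it and the grasp point (between the pads) lies 5 mm behind it (manip.tip_reach is the distance from the TCP to the fingertips, in mm); z points along the fingers, y is the line along which they close (so a half turn about z gives the same grasp; the last joint's range is limited). The gripper opens to 94 mm and grips with 3 to 60 N. Pads are 16 mm wide; open, the fingers measure 119 mm over their backs; the gripper's body (75 mm by 177 mm) begins 78 mm behind the grasp point.
Start: joints at [1.248, 0.3, 1.521, -0, 1.321, -0.067], TCP at [139.159, 532.094, 219.446] pointing down, gripper open.
Joint ranges: [-3.03, 3.03], [-0.79, 2.21], [0.23, 2.52], [-1.04, 4.18], [0, 3.07], [-2.55, 2.55]. Speed limits (rad/s): [2.22, 2.22, 2.57, 3.14, 3.14, 3.14].

INTERFACE

Orientations are given as [roll, pitch, yaw] about the fixed x, y, z axes, in that order (R = Rz(yaw) Ry(pitch) Rx(roll)).
In Python, from cell import manip gives the robot as it stands. The module is installed in compiled form; this text tells all that it offers.
- The arm moves only by the shell command python3 -m creep 'ROWS' [FORCE]. ROWS is JSON, a list of rows, each a list of 3 entries, a list of its own where there are three numbers: the opening, from -1 (shut) to 1 (fully open), then the shift along the tool's x, y, z in cm, then the turn about the tool's z in units of 5 degrees (1.0 is 5 degrees). In form: [[grip, [tx, ty, tz], roll], ...]. A call has 1 to 12 rows; each row is the pose to reach, as a shift and turn from the pose commanded when the call began, along the tool's axes at that moment; what a row does not reach only later rows make up. A row lasts 1/10 s, in which the tool goes at most 50 mm and 8.59 degrees, less where a joint would pass 70% of its speed; a pose out of reach is approached as far as the arm can. A call with a gripper value outside its range is refused whole. The fingers move at their own pace and stop on an object; FORCE is the grip in N (left out, the last holds). Time passes only in rows, so rows that repeat a pose let the fingers close. It gives the time, the measured TCP pose, the force, the opening and the grip force at its end, in the units of the state.
- manip.read_state(): the state, without advancing time (a new reading comes with each control period).
- manip.camera(name): name is "scene" or "top" or "wrist"; returns the picture (480x640x3 uint8, red, green, blue); there is no depth.
- manip.camera_params(name): a dict with "fovy" (degrees; the focal length in pixels is half the picture's height over the tangent of half this angle, whatever the lens; pixels are square), "cx", "cy" (the principal point, pixels), "origin" and "attitude" of the camera in the world. Camera axes: x right, y down, z forward; pixel columns grow to the right and rows downward; lengths in mm; the calibration is good to about 2 mm. The wrist camera is an equidistant fisheye: a pixel r from the principal point sees the ray r / f radians off the axis. A picture is of the moment at which its call begins: read the wrist's pose just before it. camera_params takes no time and is no camera call; for the wrist camera it gives the pose at the moment of the call.
- manip.sign_off(): hands the job in; it is judged then, once.
The state is a dict: "clock": time; "joints": joint angles; "qd": joint speeds; "effort": joint torques, N m; "eef_pos": TCP position; "eef_rot": TCP orientation; "wrist_force": force on the tool from outside, world axes, zero at the start; "moment": the same for the moment, N m; "finger_gap": finger opening in mm; "finger_force": force on a finger pad.
Only numpy, scipy, OpenCV 4.12 (cv2) and the standard library are available. Lean on these libraries where they do the work, as an engineer would, in place of code of your own. Each camera call takes 0.05 s, during which the arm holds its last target. There are 200 camera calls.

## Working session

There is one attempt and no reset: what is moved stays moved. The work goes in short steps, Python scripts to look and compute and a shell command to move; the robot and the scene stay as the last step left them, time stands still between calls to the robot, and variables do not carry over. Pictures are saved under pics/ and viewed, at most 10 in all, crops included, and the job is handed in when it is done.

```bash
mkdir -p pics; python3 - <<'E'
from cell import manip
import cv2,numpy as np
np.set_printoptions(precision=4,suppress=True)
print(manip.read_state(),manip.tip_reach)
for n in ("scene","top","wrist"):
    p=manip.camera_params(n);print(n,p)
    im=manip.camera(n);np.save(f"pics/{n}0.npy",im);cv2.imwrite(f"pics/{n}0.png",im[...,::-1])
E
```

```text
{'clock': 0.0, 'joints': array([ 1.2484,  0.3005,  1.5216, -0.    ,  1.3207, -0.0666]), 'qd': array([-0.0012,  0.0005, -0.0009,  0.0006, -0.0022,  0.0006]), 'effort': array([ -0.0011, -53.1805, -35.2741,   0.0708,   0.0244,  -0.0001]), 'eef_pos': array([139.0834, 531.8633, 218.8798]), 'eef_rot': array([-3.1404, -0.0001,  2.8858]), 'wrist_force': array([-0.464 ,  0.5573, -0.3765]), 'moment': array([-0.018 ,  0.0113,  0.0251]), 'finger_force': 0.0, 'finger_gap': 93.99276689275864} 14.0
scene {'fovy': 45.94614814864607, 'cx': 321.3460693356912, 'cy': 245.71619281148918, 'origin': array([1150.0126,  643.6349, 1021.5004]), 'attitude': array([-2.3504, -0.0056,  2.4847])}
top {'fovy': 47.282566772533364, 'cx': 325.2146056579172, 'cy': 250.14621724626704, 'origin': array([ 515.5938,  -64.6182, 1435.5277]), 'attitude': array([-3.0849,  0.0234, -1.5751])}
wrist {'fovy': 65.70646984690485, 'cx': 314.9618937790496, 'cy': 237.42104214876224, 'origin': array([ 58.7052, 553.2292, 384.1637]), 'attitude': array([2.8536, 0.    , 1.3147])}
```

View pics/scene0.png

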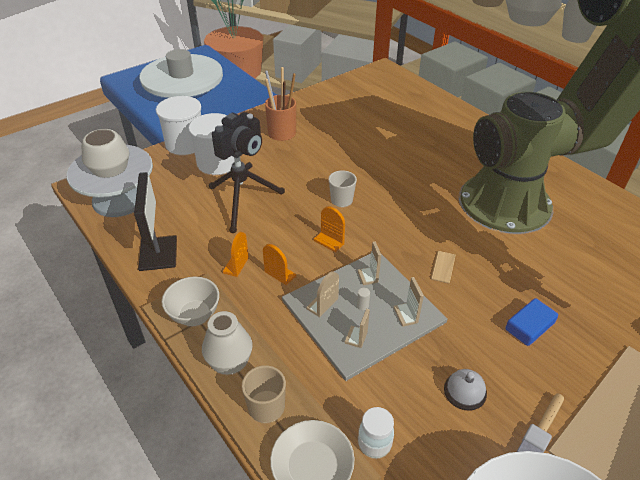

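View pics/top0.png

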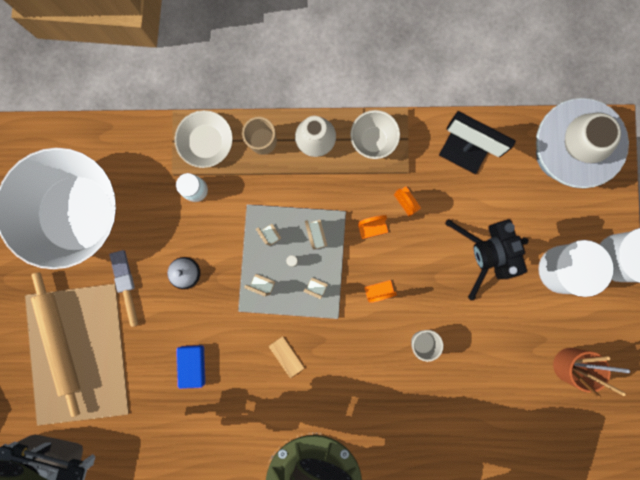

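The scene picture shows the shelf with four tiles at about (365,300), the bell at (467,385) and the photo camera at (240,140). In the top picture the bell is at (183,272), the shelf at (292,261) and the camera at (490,252). I'll zoom in on the tiles next, with both crops in one picture.

```bash
cat > h.py <<'E'
import numpy as np,cv2
from cell import manip
from scipy.spatial.transform import Rotation as R
P={}
def cam(n,p=None):
    if p is None: p=manip.camera_params(n)
    return dict(f=240/np.tan(np.radians(p['fovy']/2)),c=np.array([p['cx'],p['cy']]),o=np.array(p['origin']),R=R.from_euler('xyz',p['attitude']).as_matrix(),fish=n=='wrist')
def ray(c,uv):
    d=(np.asarray(uv,float)-c['c'])/c['f']
    if c['fish']:
        r=np.hypot(*d); v=np.r_[d/r*np.sin(r),np.cos(r)] if r>0 else np.array([0,0,1.])
    else: v=np.r_[d,1]
    v=c['R']@v; return v/np.linalg.norm(v)
def onz(c,uv,z):
    v=ray(c,uv); return c['o']+v*(z-c['o'][2])/v[2]
def proj(c,X):
    v=c['R'].T@(np.asarray(X,float)-c['o'])
    if c['fish']:
        r=np.hypot(v[0],v[1]); return c['c']+c['f']*np.arctan2(r,v[2])*v[:2]/r
    return c['c']+c['f']*v[:2]/v[2]
def tri(c1,u1,c2,u2):
    o1,o2,d1,d2=c1['o'],c2['o'],ray(c1,u1),ray(c2,u2)
    s=np.linalg.lstsq(np.c_[d1,-d2],o2-o1,rcond=None)[0]
    a,b=o1+s[0]*d1,o2+s[1]*d2
    return (a+b)/2,np.linalg.norm(a-b)
E
python3 - <<'E'
from h import *
np.set_printoptions(precision=1,suppress=True)
t=np.load('pics/top0.npy');s=np.load('pics/scene0.npy')
a=cv2.resize(t[200:322,235:350],None,fx=3.4,fy=3.4,interpolation=cv2.INTER_CUBIC)
b=cv2.resize(s[232:378,280:448],None,fx=2.35,fy=2.84,interpolation=cv2.INTER_CUBIC)
h=410;im=np.hstack([a[:h],b[:h]]);print(im.shape)
cv2.imwrite('pics/c1.png',im[...,::-1])
T,S=cam('top'),cam('scene')
print('bell',onz(T,(183,272),60),onz(S,(469,376),65))
print('shelf',onz(T,(292,261),15))
for uv in [(247,205),(346,211),(338,318),(239,310)]: print(onz(T,uv,15))
print('tiles',*[onz(T,u,100) for u in [(268,234),(316,233),(262,285),(317,287)]])
E
```

```text
(410, 786, 3)
bell [540.5 326.4  60. ] [546.5 342.   65. ]
shelf [568.6  54.7  15. ]
[715.8 172.5  15. ]
[698.1 -86.3  15. ]
[421.  -63.9  15. ]
[442.3 192.2  15. ]
tiles [631.9 106.4 100. ] [633.6 -11.3 100. ] [507.2 120.8 100. ] [501.8 -13.3 100. ]
```

View pics/c1.png

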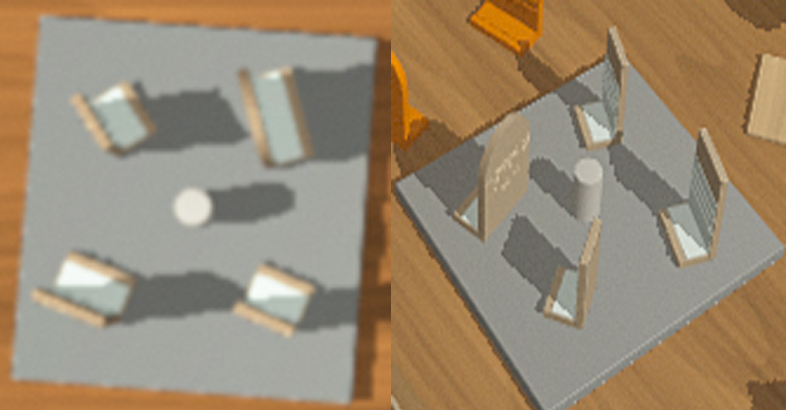

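View pics/wrist0.png

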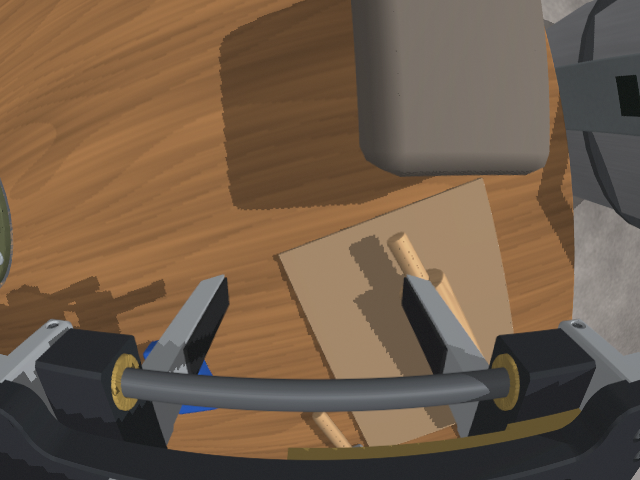

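The crop shows the round-topped tile at top px (316,233), with its wall on the left and its foot toward -y (image right), so its front already faces roughly toward the camera. The wrist view shows only the board and the open fingers. Next I'll work out the moves to the bell and estimate the camera and tripod.

```bash
cat >> h.py <<'E'
def go(X,dyaw=0):
    s=manip.read_state(); M=R.from_euler('xyz',s['eef_rot']).as_matrix()
    d=(M.T@(np.asarray(X,float)-s['eef_pos']))/10
    print('rel cm',np.round(d,2),'roll units',round(-np.degrees(dyaw)/5,2),'rows>=',np.ceil(np.linalg.norm(d)/5))
E
python3 - <<'E'
from h import *
np.set_printoptions(precision=1,suppress=True)
go((541,330,220)); T,S=cam('top'),cam('scene')
print('lens scene',onz(S,(255,146),203)); print('cam top',onz(T,(497,250),230)); print('hub', onz(T,(490,257),133), onz(S,(238,176),133))
print('legs',[onz(T,u,3) for u in [(448,223),(473,297)]],[onz(S,u,3) for u in [(234,230),(282,191)]])
E
```

```text
rel cm [-44.   -9.4  -0.1] roll units -0.0 rows>= 9.0
lens scene [ 556.  -390.7  203. ]
cam top [ 582.3 -412.5  230. ]
hub [ 571.2 -423.7  133. ] [ 611.7 -393.9  133. ]
legs [array([ 666.2, -352.5,    3. ]), array([ 473.4, -413.6,    3. ])] [array([ 663. , -354.7,    3. ]), array([ 470.2, -411.2,    3. ])]
```

```bash
python3 -m creep '[[1,[-5,-1,0],0],[1,[-10,-2.1,0],0],[1,[-15,-3.2,0],0],[1,[-20,-4.3,0],0],[1,[-25,-5.3,0],0],[1,[-30,-6.4,0],0],[1,[-35,-7.5,0],0],[1,[-40,-8.5,0],0],[1,[-44,-9.4,0],0],[1,[-44,-9.4,0],0],[1,[-44,-9.4,0],0]]'; python3 - <<'E'
from h import *
for n in ("wrist","top"):
    p=manip.camera_params(n); im=manip.camera(n); np.save(f'pics/{n}1.npy',im); np.save(f'pics/{n}1p.npy',p,allow_pickle=True)
    if n=='wrist': cv2.imwrite('pics/w1.png',im[...,::-1])
s=manip.read_state();print(s['clock'],s['eef_pos'],s['eef_rot'],s['wrist_force'])
E
```

```text
clock: 1.25
eef_pos: [541.3, 329.2, 218.6]
eef_rot: [-3.141, -0.001, 2.884]
wrist_force: [-0.3, -0.4, 0.5]
finger_gap: 94.1
finger_force: 0.0
1.35 [540.18474761 330.44683622 219.33132346] [-3.14139353e+00 -4.78300091e-04  2.88663493e+00] [ 0.48239977  1.01592769 -0.223932  ]
```

View pics/w1.png

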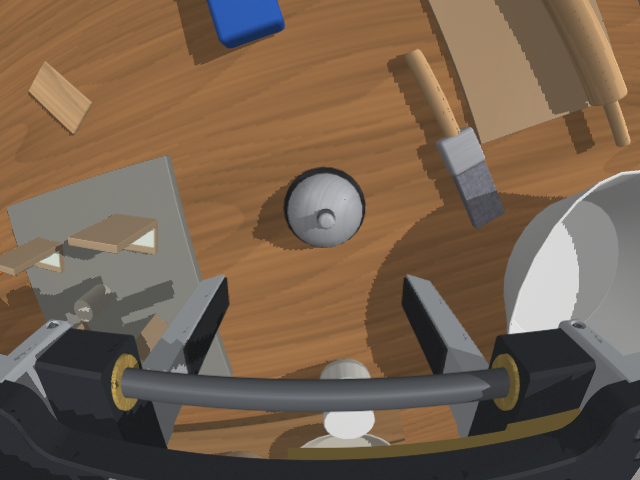

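The wrist view shows the bell at px (325,208), with its plunger button at about (326,217). I'll cast that ray and check it against the top camera.

```bash
python3 - <<'E'
from h import *
np.set_printoptions(precision=1,suppress=True)
W=cam('wrist',np.load('pics/wrist1p.npy',allow_pickle=True).item());T,S=cam('top'),cam('scene')
B=onz(W,(326,216.5),65);print('plunger',B)
# base: dark ring -> min enclosing circle
im=np.load('pics/wrist1.npy');g=im[150:260,270:380].max(2);m=cv2.morphologyEx((g<45).astype('uint8'),cv2.MORPH_OPEN,np.ones((2,2)))
n,l,st,_=cv2.connectedComponentsWithStats(m);k=1+st[1:,4].argmax();pts=np.argwhere(l==k)[:,::-1]+[270,150]
w=np.array([onz(W,p,8)[:2] for p in pts]);print(st[k]); (c,r)=cv2.minEnclosingCircle(w.astype('float32'));print('base',c,r)
print('proj top,scene',proj(T,B),proj(S,B))
t=np.load('pics/top0.npy');s=np.load('pics/scene0.npy')
p=proj(T,B).astype(int);a=t[p[1]-20:p[1]+20,p[0]-20:p[0]+20];p=proj(S,B).astype(int);b=s[p[1]-20:p[1]+20,p[0]-20:p[0]+20]
im2=np.hstack([cv2.resize(x,(380,380),interpolation=cv2.INTER_NEAREST) for x in (a,b)])
for x in (190,570): cv2.circle(im2,(x,190),4,(255,0,0),1)
cv2.imwrite('pics/c2.png',im2[...,::-1])
go((B[0],B[1],84))
E
```

```text
plunger [536.1 341.   65. ]
[ 15  29  19  42 163]
base (524.1025390625, 312.7257080078125) 23.099699020385742
proj top,scene [176.7 273.8] [472.2 372.9]
rel cm [ 0.7  0.9 13.5] roll units -0.0 rows>= 3.0
```

View pics/c2.png

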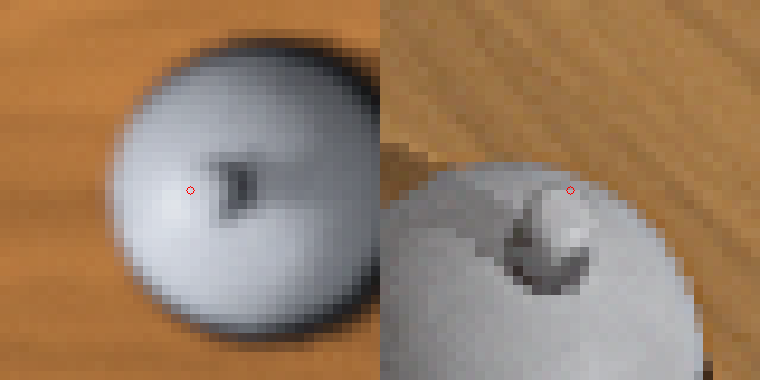

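The left (top) crop shows the button about 3 px right of the projected point. The right (scene) crop shows it about (-1,+2.5) px off. So the wrist ray is off by a few mm, and I'll fuse all three views.

```bash
python3 - <<'E'
from h import *
np.set_printoptions(precision=1,suppress=True)
T,S=cam('top'),cam('scene')
print('scene',onz(S,(470.8,374.6),65)); print('top',onz(T,(179,274),65),onz(T,(180,274),65))
# base/dome outline in top: non-wood = low saturation
for c,n,box in ((T,'top0',(160,250,210,295)),(S,'scene0',(435,355,500,420))):
    im=np.load(f'pics/{n}.npy'); x0,y0,x1,y1=box; hs=cv2.cvtColor(np.ascontiguousarray(im[y0:y1,x0:x1]),cv2.COLOR_RGB2HSV)
    m=(hs[...,1]<70).astype('uint8'); n_,l,st,ce=cv2.connectedComponentsWithStats(m);k=1+st[1:,4].argmax();print(n,st[k],ce[k]+[x0,y0])
    cn=max(cv2.findContours((l==k).astype('uint8'),0,2)[0],key=len)[:,0]+[x0,y0]
    print(' ellipse',cv2.fitEllipse(cn.astype('float32')), 'dome/base z~25', onz(c,ce[k]+[x0,y0],25))
for i in range(4):
    W=cam('wrist');im=manip.camera('wrist');print('wrist z65',onz(W,(326,216.5),65),W['o'],manip.read_state()['eef_pos'])
g=im[196:236,305:347].mean(2).astype(int)
for r in g[::2,::2]: print(' '.join('%3d'%v for v in r))
E
```

```text
scene [541.3 342.   65. ]
top [535.5 335.   65. ] [535.5 332.5  65. ]
top0 [  7   8  33  31 778] [183.  272.7]
 ellipse ((182.9881134033203, 272.71978759765625), (30.151033401489258, 31.272544860839844), 80.70758819580078) dome/base z~25 [539.3 336.4  25. ]
scene0 [   9   14   42   41 1294] [466.1 389.2]
 ellipse ((466.0628967285156, 389.3138732910156), (38.395843505859375, 42.17947769165039), 138.32838439941406) dome/base z~25 [548.8 346.4  25. ]
wrist z65 [535.2 342.2  65. ] [459.8 351.6 384.6] [540.1 330.7 219.6]
wrist z65 [535.1 342.5  65. ] [459.6 351.7 384.8] [540.1 330.7 219.7]
wrist z65 [535.2 342.6  65. ] [459.6 351.8 384.9] [540.2 330.7 219.8]
wrist z65 [535.4 342.5  65. ] [459.6 351.7 385. ] [540.3 330.6 219.8]
149 154 157 163 167 167 165 172 169 170 174 175 175 179 176 178 184 184 185 186 184
153 153 155 163 166 166 167 172 165 172 175 175 176 178 177 181 184 183 190 188 187
152 150 156 162 166 166 168 172 168 174 176 176 178 177 179 182 184 186 189 137 188
148 147 155 160 164 165 171 170 173 175 176 177 179 176 180 183 185 187 189 189 186
144 145 153 159 161 164 172 165 
[... 611 characters left out ...]
 127 169 168 167 165 162 164
107 107 107 105 106  84 109 139 166 162 164 170 184 184 133 166 166 164 161 159 161
105 106 106 106 105  91 114 140 161 158 161 165 169 178 153 162 163 161 158 157 159
104 106 105 104 105 104 101 132 155 152 158 161 164 167 159 160 160 158 156 155 157
103 104 104 103 104 104  99 109 148 150 155 157 156 152 156 156 156 155 153 153 156
101 104 103 102 105 104 103  96 110 129 137 140 134 151 152 153 153 154 151 149 151
100 110 121 122 131 132 130 135 136 113 117 142 147 149 150 151 150 149 148 147 149
108 119 121 123 126 130 131 136 137 137 140 140 144 147 147 147 147 147 145 144 146
110 116 117 119 123 126 126 132 133 132 136 136 139 143 142 144 144 144 141 141 139
```

Corrected for the button's real centroid (325.5,221.5), the wrist gives about (539.5,342). The scene gives (541,342), and the top base outline gives about (540,341). I'll use (540,341.5).

```bash
python3 - <<'E'
from h import *
go((540,341.5,85))
E
```

```text
rel cm [ 0.31  1.04 13.48] roll units -0.0 rows>= 3.0
```

```bash
python3 -m creep '[[-1,[0.3,1.04,0],0],[-1,[0.3,1.04,4.5],0],[-1,[0.3,1.04,8.5],0],[-1,[0.3,1.04,11.5],0],[-1,[0.3,1.04,13],0],[-1,[0.3,1.04,13],0],[-1,[0.3,1.04,13],0],[-1,[0.3,1.04,13],0]]' 20; python3 - <<'E'
from h import *
W=cam('wrist');im=manip.camera('wrist');cv2.imwrite('pics/w2.png',im[150:450,120:520][...,::-1])
s=manip.read_state();print(s['clock'],s['eef_pos'],s['eef_rot'],s['wrist_force'],proj(W,(540,341.5,65)))
t=s['eef_pos']-[0,0,14];print(proj(W,t),proj(cam('top'),t),proj(cam('scene'),t))
E
```

```text
clock: 2.35
eef_pos: [541.5, 341.2, 91.5]
eef_rot: [3.14, 0.002, 2.886]
wrist_force: [0.4, -0.3, 0.4]
finger_gap: 33.7
finger_force: 0.0
2.4 [541.44241935 341.10393614  91.308989  ] [3.13974787e+00 2.02355648e-03 2.88586854e+00] [0.9889371  0.44140431 0.94690572] [314.10547993 279.90487401]
[314.09547647 291.5998021 ] [175.18115323 271.55004549] [471.6313107  370.83775177]
```

View pics/w2.png

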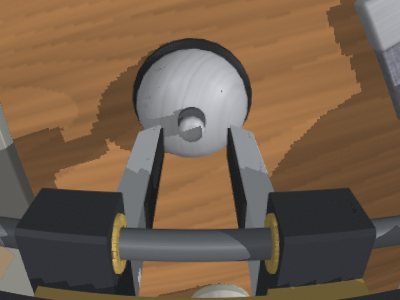

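The wrist crop shows the button at full-image px (311,281), against a predicted (314,280) and a finger midpoint of 315. That is within 2 mm, so I'll shift by -2 mm in y, finish closing and press.

```bash
python3 -m creep '[[-1,[0,-0.2,0],0],[-1,[0,-0.2,0],0],[-1,[0,-0.2,0],0],[-1,[0,-0.2,0.6],0],[-1,[0,-0.2,1.2],0],[-1,[0,-0.2,1.5],0],[-1,[0,-0.2,1.7],0],[-1,[0,-0.2,1.7],0],[-1,[0,-0.2,1.7],0]]'; python3 - <<'E'
from h import *
for i in range(3):
    im=manip.camera('wrist');s=manip.read_state();print(s['clock'],s['eef_pos'],s['wrist_force'],s['moment'])
cv2.imwrite('pics/w3.png',im[...,::-1])
E
```

```text
clock: 3.3
eef_pos: [540.5, 338.8, 73.3]
eef_rot: [3.141, 0.001, 2.886]
wrist_force: [-3.4, -1.5, 9.6]
finger_gap: 0.4
finger_force: 5.1
3.35 [540.44488403 338.78845202  73.26826147] [-2.65156065 -1.73948013 10.27461885] [-0.39622633  0.56790069 -0.04372287]
3.4 [540.46103401 338.80773958  73.27614399] [-3.97984275 -2.35137931  9.38877928] [-0.39363472  0.56405014 -0.0418967 ]
3.45 [540.46069057 338.78634006  73.28448219] [-2.68623327 -1.65456244  9.6465989 ] [-0.36636222  0.54964299  0.01066782]
```

9.7 N at tip height 59.3 mm is above the 4 N spring force at the stop, so the plunger should be bottomed out. I'll push slightly more to confirm, then lift.

```bash
python3 -m creep '[[-1,[0,0,0.1],0],[-1,[0,0,0.1],0],[-1,[0,0,0.1],0]]'; python3 -m creep '[[-1,[0,0,-1],0],[-1,[0,0,-3],0],[0.3,[0,0,-8],0],[0.3,[0,0,-12.5],0],[0.3,[0,0,-14.7],0],[0.3,[0,0,-14.7],0]]'; python3 - <<'E'
from h import *
np.set_printoptions(precision=1,suppress=True)
T,S=cam('top'),cam('scene')
# pixel picks: round tile in top crop c1 (x/3.4+235, y/3.4+200); scene crop (x-393)/2.35+280, y/2.84+232 
for n in ((243,72),(265,165),(311,155),(293,68)):
    u=np.array(n)/3.4+[235,200]; print('top',u,onz(T,u,121)[:2],onz(T,u,86)[:2],onz(T,u,23)[:2])
u=((519-386-0)/2.35+280,113/2.84+232);print('scene apex',u,onz(S,u,121))
w=[onz(T,u,15)[:2] for u in [(247,205),(346,211),(338,318),(239,310)]];print(w)
go((630,0,220))
E
```

```text
clock: 3.75
eef_pos: [540.5, 338.8, 73.1]
eef_rot: [3.141, 0.001, 2.886]
wrist_force: [-6.3, -3.6, 17.8]
finger_gap: 0.7
finger_force: 8.6
clock: 4.35
eef_pos: [541.1, 339.2, 222.1]
eef_rot: [3.138, 0.004, 2.886]
wrist_force: [0.0, 0.3, -0.7]
finger_gap: 29.1
finger_force: 0.0
top [306.5 221.2] [660.5  10.7] [664.4  12.7] [671.3  16.3]
top [312.9 248.5] [594.4  -4.7] [596.5  -3.1] [600.2  -0.2]
top [326.5 245.6] [601.2 -37.2] [603.5 -36.5] [607.6 -35.2]
top [321.2 220. ] [663.1 -24.8] [667.  -23.7] [674.1 -21.8]
scene apex (336.59574468085106, 271.7887323943662) [612.4   8.8 121. ]
[array([715.8, 172.5]), array([698.1, -86.3]), array([421. , -63.9]), array([442.3, 192.2])]
rel cm [-17.2 -30.6   0.2] roll units -0.0 rows>= 8.0
```

The force rose to 17.8 N with almost no extra travel, so the plunger reached its stop, and it has been released. Now I'll move over the tile, rotating to line up with it (+26° yaw, which is -5.2 roll units).

```bash
python3 -m creep '[[0.6,[-2,-3.6,0],-0.6],[0.6,[-4.2,-7.6,0],-1.3],[0.6,[-6.6,-11.8,0],-2],[0.6,[-9,-16,0],-2.7],[0.6,[-11.4,-20.2,0],-3.4],[0.6,[-13.8,-24.4,0],-4.1],[0.6,[-15.6,-28,0],-4.8],[0.6,[-17.2,-30.6,0],-5.2],[0.6,[-17.2,-30.6,0],-5.2],[0.6,[-17.2,-30.6,0],-5.2],[0.6,[-17.2,-30.6,0],-5.2],[0.6,[-17.2,-30.6,0],-5.2]]'; python3 - <<'E'
from h import *
W=cam('wrist');im=manip.camera('wrist');np.save('pics/w4.npy',im);cv2.imwrite('pics/w4.png',im[...,::-1])
np.save('pics/w4c.npy',W,allow_pickle=True)
s=manip.read_state();print(s['clock'],s['eef_pos'],s['eef_rot'],s['joints'])
for n in('top','scene'): np.save(f'pics/{n}2.npy',manip.camera(n))
E
```

```text
clock: 5.55
eef_pos: [629.0, 0.4, 218.1]
eef_rot: [3.141, -0.0, -2.942]
wrist_force: [-0.6, 0.7, -0.9]
finger_gap: 75.0
finger_force: 0.0
5.6 [6.29083632e+02 2.77438014e-01 2.18328232e+02] [ 3.14146551e+00 -1.73129175e-04 -2.94242627e+00] [-5.78039797e-02  4.79619630e-01  1.27630700e+00  8.03350776e-05
  1.38586578e+00 -1.82778146e+00]
```

View pics/w4.png

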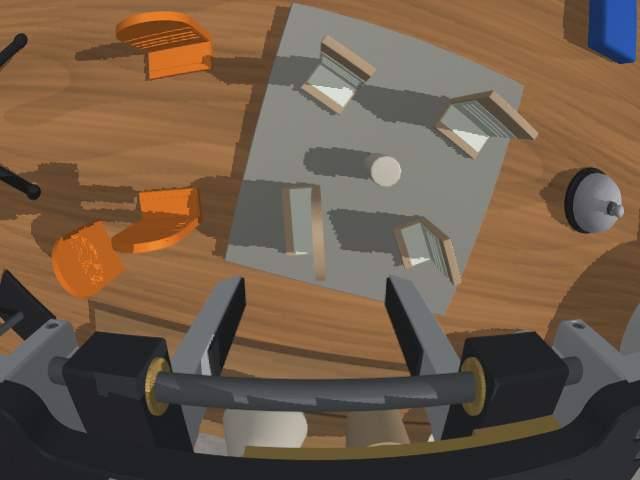

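The wrist view shows the round tile at about (305,225), with foot front corners at about (283,188) and (290,253) and its wall's arc at x≈320. I'll measure those and check the size and apex.

```bash
python3 - <<'E'
from h import *
np.set_printoptions(precision=1,suppress=True)
W=np.load('pics/w4c.npy',allow_pickle=True).item();T,S=cam('top'),cam('scene')
def an(c,a,b,z=23):
    A,B=onz(c,a,z)[:2],onz(c,b,z)[:2]; d=B-A; L=np.hypot(*d); n=np.array([d[1],-d[0]])/L
    if n[1]>0:n=-n
    O=(A+B)/2-19*n; print('A,B',A,B,'len',L,'front dir deg',np.degrees(np.arctan2(n[1],n[0])),'origin',O,'top',O-15*n); return O,n
an(W,(283,187.5),(290.5,254)); O,n=an(T,(326.5,245.6),(321.2,220))
# project hypothesised points into all views
y=np.array([-n[1],n[0]])
for (O,n) in ((O,n),):
  for nm,q in dict(apex=(-15,0,106),fl=(19,35,8),fr=(19,-35,8),bl=(-19,35,0),br=(-19,-35,0)).items():
    X=np.r_[O+q[0]*n+q[1]*y,15+q[2]];print(nm,X,'W',proj(W,X),'S',proj(S,X),'T',proj(T,X))
w=np.load('pics/w4.npy')[165:300,260:345];s=np.load('pics/scene0.npy')[250:340,285:375]
cv2.imwrite('pics/c3.png',np.hstack([cv2.resize(w,(378,600),interpolation=2),cv2.resize(s,(400,600),interpolation=2)])[...,::-1])
E
```

```text
A,B [608.3 -35.3] [674.6 -15.6] len 69.1004018922627 front dir deg -73.44428818765147 origin [636.1  -7.2] top [631.8   7.2]
A,B [607.6 -35.3] [674.1 -21.8] len 67.85752163000309 front dir deg -78.58050435693391 origin [637.1  -9.9] top [634.1   4.8]
apex [634.1   4.8 121. ] W [318.8 251.8] S [327.6 275.2] T [309.  232.1]
fl [675.2 -21.6  23. ] W [284.6 253.4] S [305.5 305.7] T [321.1 219.6]
fr [606.6 -35.5  23. ] W [283.1 185.7] S [325.7 288.1] T [326.6 246. ]
bl [667.6  15.6  15. ] W [321.5 250.9] S [318.2 316.6] T [306.9 222.9]
br [599.    1.8  15. ] W [321.8 184.4] S [338.1 298.6] T [312.3 249.2]
```

View pics/c3.png

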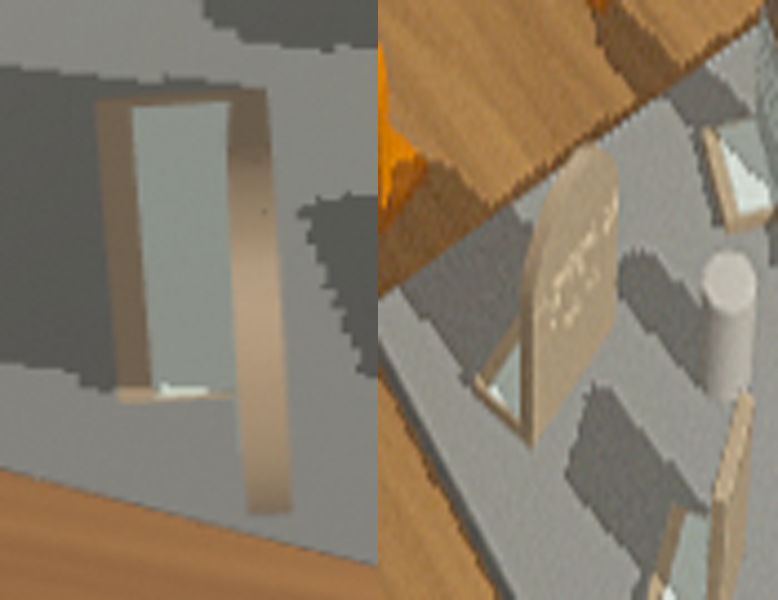

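The crops show the tile edges clearly: wrist foot front corners at (281.8,187.5) and (286.5,255), and back bottom corners in the scene at (319.4,316.4) and (338.3,298.7). All are within about 2 px of the hypothesis, so I'll average the angle and position.

```bash
python3 - <<'E'
from h import *
np.set_printoptions(precision=1,suppress=True)
W=np.load('pics/w4c.npy',allow_pickle=True).item();T,S=cam('top'),cam('scene')
def an(nm,A,B,off):
    A,B=A[:2],B[:2]; d=B-A; L=np.hypot(*d); n=np.array([d[1],-d[0]])/L
    if n[1]>0:n=-n
    O=(A+B)/2-off*n; print(nm,'len',L,'deg',np.degrees(np.arctan2(n[1],n[0])),'origin',O,'top',O-15*n); return O,n
an('W',onz(W,(281.8,187.5),23),onz(W,(286.5,255),23),19)
an('S',onz(S,(319.4,316.4),15),onz(S,(338.3,298.7),15),-19)
an('T',onz(T,(326.5,245.6),23),onz(T,(321.2,220),23),19)
E
```

```text
W len 70.00181296152621 deg -75.94503421018058 origin [637.9  -9.5] top [634.3   5. ]
S len 67.7094841563379 deg -77.66623542429213 origin [636.  -9.] top [632.8   5.7]
T len 67.85752163000309 deg -78.58050435693391 origin [637.1  -9.9] top [634.1   4.8]
```

```bash
python3 - <<'E'
from h import *
go((633.7,5.2,102),0.022)
E
```

```text
rel cm [-0.55  0.43 11.65] roll units -0.25 rows>= 3.0
```

```bash
python3 -m creep '[[0.2,[-0.55,0.43,0],-0.25],[0,[-0.55,0.43,3],-0.25],[-0.1,[-0.55,0.43,7],-0.25],[-0.1,[-0.55,0.43,10],-0.25],[-0.1,[-0.55,0.43,11.6],-0.25],[-0.1,[-0.55,0.43,11.6],-0.25],[-0.1,[-0.55,0.43,11.6],-0.25]]' 25; python3 -m creep '[[-1,[0,0,0],0],[-1,[0,0,0],0],[-1,[0,0,0],0],[-1,[0,0,0],0],[-1,[0,0,0],0],[-1,[0,0,0],0],[-1,[0,0,0],0],[-1,[0,0,0],0]]' 25
```

```text
clock: 6.4
eef_pos: [634.5, 4.6, 103.8]
eef_rot: [-3.141, 0.002, -2.921]
wrist_force: [0.3, 0.1, 1.6]
finger_gap: 42.0
finger_force: 0.0
clock: 7.2
eef_pos: [633.9, 4.4, 102.7]
eef_rot: [-3.141, 0.0, -2.922]
wrist_force: [-0.6, -0.6, 3.0]
finger_gap: 7.7
finger_force: 25.0
```

The tile is gripped (gap 7.7 mm, 25 N). Next I'll measure the lens from the unobstructed pictures.

```bash
python3 - <<'E'
from h import *
t=np.load('pics/top0.npy')[210:290,460:540];s=np.load('pics/scene0.npy')[100:180,200:280]
o=[]
for im,x0,y0 in ((s,200,100),(t,460,210)):
    im=cv2.resize(np.clip(im.astype(float)*1.7,0,255).astype('uint8'),(400,400),interpolation=cv2.INTER_CUBIC)
    for k in range(0,80,10):
        cv2.putText(im,str(x0+k),(k*5,396),0,.32,(255,255,0),1);cv2.putText(im,str(y0+k),(0,k*5+4),0,.32,(255,255,0),1)
        im[::8,k*5]=(255,255,0);im[k*5,::8]=(255,255,0)
    o.append(im)
cv2.imwrite('pics/c4.png',np.hstack(o)[...,::-1])
E
```

```text
(no output)
```

View pics/c4.png

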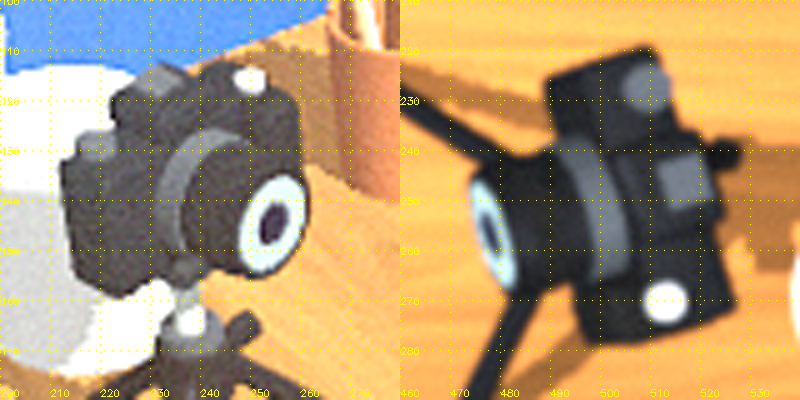

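In the crop the lens glass is centred at scene px (254.8,144.8) and top px (478.5,256.5). I'll segment the light-blue ring in both views, triangulate its centre, and get its horizontal diameter as the conjugate of the vertical. That gives the lens heading.

```bash
python3 - <<'E'
from h import *
np.set_printoptions(precision=1,suppress=True)
T,S=cam('top'),cam('scene'); res={}
for c,n,(x0,y0,x1,y1) in ((S,'scene0',(244,130,266,160)),(T,'top0',(470,240,488,272))):
    im=np.load(f'pics/{n}.npy')[y0:y1,x0:x1].astype(float); k=8
    b=cv2.resize(im,None,fx=k,fy=k,interpolation=cv2.INTER_CUBIC)
    m=((b[...,2]>b[...,0]+3)&(b[...,2]>70)).astype('uint8')
    if n=='scene0': print(im[14,:, :].astype(int).tolist()[::2])
    nn,l,st,_=cv2.connectedComponentsWithStats(m);kk=1+st[1:,4].argmax()
    cn=max(cv2.findContours((l==kk).astype('uint8'),0,1)[0],key=len)
    (ex,ey),(a,d),th=cv2.fitEllipse(cv2.convexHull(cn)); cen=np.array([(ex+.5)/k-.5+x0,(ey+.5)/k-.5+y0])
    t=np.radians(th);Q=np.array([[np.cos(t),-np.sin(t)],[np.sin(t),np.cos(t)]]);A=Q@np.diag([4*k*k/a**2,4*k*k/d**2])@Q.T
    print(n,cen,a/k,d/k,th,st[kk]/k); res[n]=(c,cen,A)
(cs,us,As),(ct,ut,At)=res['scene0'],res['top0']
X,gap=tri(cs,us,ct,ut);print('lens',X,'gap',gap)
for c,u,A in (res['scene0'],res['top0']):
    v=proj(c,X+[0,0,5])-proj(c,X-[0,0,5]);v/=np.hypot(*v); w=np.array([-(A@v)[1],(A@v)[0]]); w/=np.sqrt(w@A@w)
    p,q=onz(c,u+w,X[2])[:2],onz(c,u-w,X[2])[:2];d=p-q
    print('horiz diam',np.hypot(*d),'heading',(np.degrees(np.arctan2(d[1],d[0]))+90)%180,'vert diam px',2/np.sqrt(v@A@v),np.linalg.norm(proj(c,X+[0,0,30])-proj(c,X-[0,0,30])))
E
```

```text
[[47, 38, 42], [55, 51, 48], [98, 108, 109], [142, 154, 157], [39, 28, 44], [52, 44, 56], [47, 37, 51], [146, 162, 162], [112, 131, 136], [165, 120, 74], [160, 117, 68]]
scene0 [253.8 144.3] 12.39920711517334 20.582355499267578 23.19844627380371 [   3.5    5.    13.6   19.8 1336.8]
top0 [478.4 256.3] 6.04633092880249 22.822359085083008 162.57373046875 [  4.2   6.1   9.1  21.6 799.2]
lens [ 568.9 -373.5  222.7] gap 0.28458195774174183
horiz diam 49.45413952331721 heading 103.96354783347917 vert diam px 17.390220126687606 20.60768508338636
horiz diam 50.01194529533418 heading 105.71183836922825 vert diam px 6.093254052717724 7.075835454412412
```

Lens: (568.9,-373.5,222.7), with ray gap 0.3 mm and glass diameter 49.5 mm in both views. The headings are 104°, 105.7° and 106.9° (from the legs), so I'll use 105.3°. The axis position agrees with the legs, and the height is within 178–228. Lifting now.

```bash
python3 -m creep '[[-1,[0,0,-0.5],0],[-1,[0,0,-1.5],0],[-1,[0,0,-3],0],[-1,[0,0,-5.5],0],[-1,[0,0,-8.5],0],[-1,[0,0,-11.5],0],[-1,[0,0,-14],0],[-1,[0,0,-15.3],0],[-1,[0,0,-15.8],0],[-1,[0,0,-15.8],0],[-1,[0,0,-15.8],0]]'; python3 - <<'E'
from h import *
go((514.6,-175.3,260.4),0.047)
E
```

```text
clock: 8.3
eef_pos: [633.5, 4.5, 259.2]
eef_rot: [3.141, -0.002, -2.922]
wrist_force: [1.4, -0.6, -1.6]
finger_gap: 7.7
finger_force: 25.0
rel cm [ 15.52 -14.95  -0.1 ] roll units -0.54 rows>= 5.0
```

```bash
python3 -m creep '[[-1,[0.6,-0.6,0],0],[-1,[1.8,-1.7,0],0],[-1,[3.6,-3.5,0],-0.1],[-1,[5.8,-5.6,0],-0.2],[-1,[8,-7.7,0],-0.3],[-1,[10.2,-9.8,0],-0.4],[-1,[12.2,-11.8,-0.1],-0.5],[-1,[13.8,-13.4,-0.1],-0.54],[-1,[15,-14.4,-0.1],-0.54],[-1,[15.5,-14.95,-0.1],-0.54],[-1,[15.5,-14.95,-0.1],-0.54],[-1,[15.5,-14.95,-0.1],-0.54]]'; python3 - <<'E'
from h import *
np.set_printoptions(precision=2,suppress=True)
L=[]
for n in ('scene','top','wrist'):
    if n=='wrist': W=cam('wrist')
    np.save(f'pics/{n}5.npy',manip.camera(n)); s=manip.read_state();L.append(s['eef_pos'])
np.save('pics/w5c.npy',W,allow_pickle=True)
p=np.mean(L,0);print(s['clock'],p,s['eef_rot'],s['finger_force'],s['wrist_force'])
S,T=cam('scene'),cam('top'); yaw=s['eef_rot'][2]; n=-np.array([np.sin(yaw),-np.cos(yaw),0]); y=np.array([-n[1],n[0],0])
for nm,q in dict(apex=(0,0,68.3-50+0),bl=(-4,35,-87.7),br=(-4,-35,-87.7),fl=(34,35,-79.7),fr=(34,-35,-79.7),tl=(-4,35,-16.7)).items():
    X=p+q[0]*n+q[1]*y+[0,0,q[2]]
    print(nm,'S',proj(S,X),'T',proj(T,X),'W',proj(W,X))
im=np.load('pics/scene5.npy');d=np.abs(im.astype(int)-np.load('pics/scene2.npy').astype(int)).sum(2)
# contour of tile: buff/glaze vs surroundings, coarse dump around predicted bottom corners
hs=cv2.cvtColor(im,cv2.COLOR_RGB2HSV)
np.save('pics/d.npy',d)
E
```

```text
clock: 9.5
eef_pos: [515.4, -174.8, 261.3]
eef_rot: [3.141, -0.0, -2.874]
wrist_force: [-0.2, -0.3, -0.8]
finger_gap: 7.9
finger_force: 25.0
9.65 [ 515.48 -174.61  261.3 ] [ 3.14 -0.   -2.87] 24.980078861117363 [ 1.   -0.17 -1.03]
apex S [320.73 155.6 ] T [390.46 281.07] W [314.25 321.41]
bl S [312.78 200.98] T [380.17 266.85] W [319.79 292.5 ]
br S [330.7 185.9] T [388.58 296.3 ] W [320.15 199.98]
fl S [299.87 191.96] T [396.49 262.27] W [268.01 296.85]
fr S [318.03 177.26] T [405.01 291.91] W [263.97 202.45]
tl S [312.62 176.54] T [382.68 265.99] W [321.34 344.12]
```

The arm is in place. I can't view any more pictures, so I'll check the held tile numerically with a mask contour in the scene and wrist images against the predicted corners.

```bash
python3 - <<'E'
from h import *
im=np.load('pics/scene5.npy');x0,y0,x1,y1=290,150,345,210
hs=cv2.cvtColor(np.ascontiguousarray(im[y0:y1,x0:x1]),cv2.COLOR_RGB2HSV)
d=np.load('pics/d.npy')[y0:y1,x0:x1]
for r in range(14,58,2): print(y0+r,''.join('.' if d[r,c]<40 else ('g' if hs[r,c,1]<50 else 'b' if hs[r,c,1]<115 else 'W') for c in range(55)))
w=np.load('pics/wrist5.npy');x0,y0,x1,y1=245,185,345,320
hs=cv2.cvtColor(np.ascontiguousarray(w[y0:y1,x0:x1]),cv2.COLOR_RGB2HSV)
for r in range(0,135,4): print(y0+r,''.join('%x'%(hs[r,c,1]>>4) for c in range(0,100,2)),''.join('%x'%(hs[r,c,2]>>4) for c in range(0,100,2)))
E
```

```text
164 .........WWWWWWWWWWWWWWbbbbbbbbgggggggggbbWWWWWWWWW.WWW
166 ...............WWWWWWWWbbbbbbbbggggggggbbbWWWWWWWW.WWWW
168 ..............WWWWWWWWbbbbbbbbbgggggbbbbbbWWWWW.WWWWWWW
170 ...........WWWWWWWWWWbbbbbbbbbbggbbbbbbbbbWWWWWWWbbbbbb
172 ........WWWWWWWWWWWWWbbbbbbbbbbbbbbbbbbbbbWbggggggggg..
174 .....WWWWWWWWWWWWWWWWbbbbbbbbbbbbbbbbbbbbbggggg.g...ggg
176 ..WWWWWWWWWWWWWWWWWWWbbbbbbbbbbbbbbbbbbbbbggg....gggggg
178 WWWWWWWWWWWWWWWWWWWWWbbbbbbbbbbbbbbbbbbbbbggggggggggggg
180 WWWWWWWWWWWWWWWWWWWWWbbbbbbbbbbbbbbbbbbbbbggggggggggggg
182 WWWWWWWWWWWWWWWWWWWWWbbbbbbbbbbbbbbbbbbbbbggggggggggggg
184 WWWWWWWWWWWWWWWWWWWWbbbbbbbbbbbbbbbbbbbbbbggggggggg.ggg
186 WWWWWWWWWWWWWWWWWWbbbbbbbbbbbbbbbbbbbbbbbb.gggggggg.ggg
188 WWWWWWWWWWWWWWWWbbbggbbbbbbbbbbbbbbbbbbbggggggggggggggg
190 WWWWWWWWWWWWWWbbbggggbbbbbbbbbbbbbbbbWWWgggggggggggg.gg
192 WWWWWWWWWWWbbbgggggggbbbbbbbbbbbbbbWWWWWbggggggggggg..g
194 WWWWWWWWWWWbbbbggggggbbbbbbbbbbbbWWWWWWWbgggggggggggggg
196 WWWWWWWWWWWWWWbbbbbggbbbbbbbbbWWWWWWWWWWbgggggggggggggg
198 WWWWWWWWWWWWWWWWWWbbbbbbbbbbWWWWWWWWWWWWWgggggggggggggg
200 WWWW.WWWWWWWWWWW
[... 3123 characters left out ...]
4440000001000 999999989986aaa7787777777777762888889bbb2677777777
297 88888888888856877700000000100014444444440001000000 99999999996689cbbb77777777777538888888aa2577777777
301 88888888888889ddd600000000000014444444440000000000 99999999999667ddd877777777777528888888882577777777
305 88888888888889ddd000000000000004444444440000000000 88989999996667ddd777777777777427777777772577777777
309 88888888888889ddb000000000000014444444440000000000 66666666666667ddb777777777777327777777772477777777
313 88888888888889dd0000000000000004444444441000000000 66666666666666997777777777777327777777771377777777
317 88888888888888cb0000000000000004444444440000000000 89888766666666987777777777777217777777771277777777
```

The held tile matches its predicted pose within about 1–1.5 px in both views: wrist foot corners (265.6,203) and (269,296) against (264,202.5) and (268,297), and scene bottom corner (313,201) against (313,201). It is upright and the heading is right. I'll make a final 1 mm trim, let it settle, and hand in.

```bash
python3 -m creep '[[-1,[0.1,-0.05,0.1],0],[-1,[0.1,-0.05,0.1],0],[-1,[0.1,-0.05,0.1],0],[-1,[0.1,-0.05,0.1],0],[-1,[0.1,-0.05,0.1],0],[-1,[0.1,-0.05,0.1],0],[-1,[0.1,-0.05,0.1],0],[-1,[0.1,-0.05,0.1],0]]' && python3 -c "
from cell import manip
print(manip.sign_off())"
```

```text
clock: 10.45
eef_pos: [514.3, -176.0, 260.5]
eef_rot: [-3.142, 0.0, -2.875]
wrist_force: [-0.2, -0.7, -1.1]
finger_gap: 7.9
finger_force: 25.0
the job is handed in; nothing more can be done
None
```

The job was handed in at 10.45 s of the 38 s allowed: I pressed the bell to its stop and released it, then gripped the round-topped tile and held it steady, upright, facing the lens at about 20 cm (estimated within 1–2 mm); sign-off returned no verdict.

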